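# Let the single ball out of the ball return

### The job

Two ball-return stands hold balls behind their gates. At the stand with only one ball waiting, press the round pad end of its rocking lever down so that the gate lifts, keep it down until the ball has rolled by itself to the stop at the low end of the lane, then let the lever come back up so the gate is shut again. Do not touch the balls or gates, and leave the two-ball stand and everything else on the table as it is.

Things in the scene. Friction and masses are not known exactly. Their poses are not given: they have to be found in the camera images.
- cue_return: Wooden ball-return stand with ONE ball behind its gate. Fixed, base 250 x 300 x 10 mm. Origin: on the table under the lever's pivot line; yaw only. Lane along its x at y = -106 mm, 64 mm wide, sloping down 10 deg to -x: floor 20 mm high at the stop board (inner face x = -115), 62 mm at the back (x = 116); walls 28 mm. Lever along y, pivot at x = -30, y = 0, z = 128 mm: gate end over the lane, pad end at +y.
- rack_return: Identical stand with TWO balls behind its gate. Fixed, base 250 x 300 x 10 mm. Origin: on the table under the lever's pivot line; yaw only. Lane along its x at y = -106 mm, 64 mm wide, sloping down 10 deg to -x: floor 20 mm high at the stop board (inner face x = -115), 62 mm at the back (x = 116); walls 28 mm. Lever along y, pivot at x = -30, y = 0, z = 128 mm: gate end over the lane, pad end at +y.
- cue_pad (a point): Centre of the top face of the round wooden press pad (48 mm across) on the lever of the one-ball stand (cue_return), 100 mm from the pivot on the stand's own +y side. At rest 169 mm above the table, tilted 16 deg; fully pressed it is 55 mm lower, tilted 16 deg the other way. Moves with the lever. Nothing stands right under it.
- rack_pad (a point): Centre of the top face of the round wooden press pad (48 mm across) on the lever of the two-ball stand (rack_return), not to be pressed, 100 mm from the pivot on the stand's own +y side. At rest 169 mm above the table, tilted 16 deg; fully pressed it is 55 mm lower, tilted 16 deg the other way. Moves with the lever. Nothing stands right under it.
- cue_lever (a joint): Angle of the rocking lever of the one-ball stand, rad: 0 at rest (gate down, pad up), grows as the pad is pressed, 0.56 at the hard stop. A spring returns it to 0 when let go; pressing takes about 2.5 N at first, 4 to 5 N at the stop. A ball passes under the gate from about 0.4 up.
- rack_lever (a joint): Angle of the rocking lever of the two-ball stand (stays at 0), rad: 0 at rest (gate down, pad up), grows as the pad is pressed, 0.56 at the hard stop. A spring returns it to 0 when let go; pressing takes about 2.5 N at first, 4 to 5 N at the stop. A ball passes under the gate from about 0.4 up.
- cue_gate (a point): Aluminium gate paddle, 8 x 24 mm, 50 mm tall, hanging from the other end of the lever in the lane of the one-ball stand; this point is its lower edge's centre, 50 mm above the table (14 mm above the lane floor) at rest; rises about 60 mm when the pad is fully down. Not to be touched.
- rack_gate (a point): Aluminium gate paddle, 8 x 24 mm, 50 mm tall, hanging from the other end of the lever in the lane of the two-ball stand; this point is its lower edge's centre, 50 mm above the table (14 mm above the lane floor) at rest; rises about 60 mm when the pad is fully down. Not to be touched.
- cue_ball_center (a point): Centre of the single ball, ivory, 57 mm diameter, 170 g. It waits in the lane at about x = +3 mm in the frame of cue_return; once released it rolls down by itself in about a second and rests against the stop board with its centre at about x = -86 mm.
- cue_ball: The same ball; this body's frame rolls with it, so use the centre above.
- rack_ball_1_center (a point): Centre of the lower of the two balls in rack_return, same size and colour, resting on the gate.
- rack_ball_1: The same ball; its frame rolls with it.
- rack_ball_2_center (a point): Centre of the upper ball in rack_return, behind the first.
- rack_ball_2: The same ball; its frame rolls with it.
- chalk_1: Loose cue-chalk cube, 22 mm, standing on the base board of cue_return to the +x side of the pad; origin under its centre. Bystander.
- chalk_2: Loose cue-chalk cube, 22 mm, standing on the base board of rack_return to the +x side of the pad; origin under its centre. Bystander.
- joint_cap: Loose brass cue-joint cap, upright, 26 mm diameter, 34 mm tall, on the base board of rack_return to the -x side of the pad; origin under its centre. Bystander.
- spot_disc: Loose black disc, 38 mm diameter, 9 mm thick, lying on the base board of cue_return to the -x side of the pad; origin under its centre. Bystander.
- tip_tool: Loose aluminium cue-tip tool, upright cylinder 22 mm diameter, 45 mm tall, on the base board of cue_return beside the chalk; origin under its centre. Bystander.
Mind the look-alikes: they are no part of the job. What is shaped like the rack_ball_1 but yellow is not meant. Leave any green look-alike of the rack_ball_2 alone.

How it is judged:
By the outcome, as a careful person would: the job done as asked, in the order asked, and still so for the second after the job is handed in, with the robot touching nothing.
It also fails if it takes over 30 s, if anything falls off the work surface, if the arm or the gripper's body presses on something with over 40 N, if the wrist force passes 120 N, or if a joint passes its speed limit or range.

### The arm

A 7-joint arm with a two-finger parallel gripper is mounted at the origin on the work surface. World frame = base frame: x ahead of the robot, y to its left, z up, the work surface at z = 0. Lengths are in m, angles in rad, forces in N, time in s.
With the tool pointing down it reaches from about 0.4 to 0.85 m from the base axis. Payload 10.4 kg.
Tool frame: the origin (TCP) lies between the finger pads; the fingertips stand 22 mm ahead of it and the grasp point (between the pads) lies 3 mm ahead of it; z points along the fingers, y is the line along which they close (so a half turn about z gives the same grasp; the last joint's range is limited). The gripper opens to 85 mm and grips with 20 to 120 N. Pads are 22 mm wide; open, the fingers measure 114 mm over their backs; the gripper's body (76 mm by 85 mm) begins 54 mm behind the grasp point. The pads swing forward as they close: fully open they stand 13 mm farther back than shut.
Start: joints at [-1.285, 0.332, -0.065, 1.46, 0.022, 1.35, -0.088], TCP at [0.19, 0.595, 0.253] pointing down, gripper open.
Joint ranges: [-2.6, 2.6], [-0.5, 2.12], [-1.47, 1.34], [0.16, 2.42], [-1.27, 4.41], [0.06, 2.06], [-2.6, 2.6]. Speed limits (rad/s): [2.22, 2.22, 2.79, 2.79, 3.14, 3.14, 3.14].

### API

Orientations are given as a unit quaternion [x, y, z, w].
In Python, from workcell import manip, camera, ticket, boxes_of, outline_of gives the robot as it stands.
- The arm moves only by the tool carry_out, never from a script. Its argument "deltas" is a list of rows, each a list of 5 numbers: the shift along the tool's x, y, z as a fraction of full scale, then the turn about the tool's z as a fraction of full scale, then the opening, from -1 (shut) to 1 (fully open), so that 0 is half open. In form: [[tx, ty, tz, spin, gripper], ...]. A call has 1 to 20 rows; each row is the pose to reach, as a shift and turn from the pose commanded when the call began, along the tool's axes at that moment; what a row does not reach only later rows make up. Full scale, the value 1, is 150 mm for a shift and 30 degrees for a turn. A row lasts 1/8 s, in which the tool goes at most 62.5 mm and 10.7 degrees, less where a joint would pass 70% of its speed; a pose out of reach is approached as far as the arm can. A call with a number of a shift or a turn outside -1 to 1 is refused whole. A call with a gripper value outside its range is refused whole. The fingers move at their own pace and stop on an object; "force" is the grip in N (left out, the last holds). Time passes only in rows, so rows that repeat a pose let the fingers close. It gives the time, the measured TCP pose, the force, the opening and the grip force at its end, in the units of the state.
- manip.get_obs(): the state, without advancing time (a new reading comes with each control period).
- camera(name): name is "side" or "top"; returns a dict with "img" (420x560x3 uint8, red, green, blue), "depth" (420x560 float32, m along the optical axis (not along the pixel's ray), 0 where there is no reading), "vertical_fov" (degrees; the focal length in pixels is half the picture's height over the tangent of half this angle, whatever the lens; pixels are square), "cx", "cy" (the principal point, pixels), "R" (3x3) and "t" (3): a world point X has camera coordinates R X + t. Camera axes: x right, y down, z forward; pixel columns grow to the right and rows downward; lengths in m; the calibration is good to about 2 mm. A picture is of the moment at which its call begins.
- ticket.hand_in(): hands the job in; it is judged then, once.
Trained networks look in a picture, given as the dict that the camera call returned (one of the last four; its "shot" number tells which), for a name from the list of things; names that differ only in an ending like _2 or _b are one class to them, and where a whole thing is asked for, a point or a joint stands for the part that bears it (a point fixed in the world has none). Each returns a list of dicts, best first, with "conf" (0 to 1); they miss things now and then, are a little off and sometimes report something else, mostly with a low value. They report only what shows in the picture. A call takes as long as a camera call. They do not tell look-alikes from the thing itself.
- boxes_of(query, picture): "position" ([x, y, z] in m, in world coordinates, good to about 4 mm: the middle of the surface that is visible of it).
- outline_of(query, picture): "region" (420x560 bool, what is visible of it).
The state is a dict: "clock": time; "joint_pos": joint angles; "joint_velocities": joint speeds; "tau": joint torques, N m; "position": TCP position; "ee_rot": TCP orientation; "ft_force": force on the tool from outside, world axes, zero at the start; "torque": the same for the moment, N m; "grip_width": opening from 0.0 (shut) to 1.0 (fully open); "grasp_force": force on a finger pad.
Only numpy, scipy, OpenCV 4.12 (cv2) and the standard library are available. Lean on these libraries where they do the work, as an engineer would, in place of code of your own. Each camera call takes 0.05 s, during which the arm holds its last target. There are 200 camera calls.

## Working session

There is one attempt and no reset: what is moved stays moved. The work goes in short steps, Python scripts to look and compute and a tool call to move; the robot and the scene stay as the last step left them, time stands still between calls to the robot, and variables do not carry over. Pictures are saved under pics/ and viewed, at most 10 in all, crops included, and the job is handed in when it is done.

Besides the shell and the picture viewer there is one more tool, called after "Emit:" as name(argument=value, ...), one argument or row to a line, values as JSON. carry_out: Moves the arm, as the interface text tells. Its arguments: {"type":"object","properties":{"deltas":{"type":"array","items":{"type":"array","items":{"type":"number"}}},"force":{"type":"number"}},"required":["deltas"]}

```bash
mkdir -p pics
cat > h.py <<'E'
import numpy as np, cv2
from workcell import manip, camera, ticket, boxes_of, outline_of
def f(c): return 210/np.tan(np.radians(c["vertical_fov"]/2))
def cloud(c):
    v,u=np.mgrid[:420,:560]; d=c["depth"]; F=f(c)
    P=np.stack([(u-c["cx"])/F*d,(v-c["cy"])/F*d,d],-1)
    return (P-c["t"])@c["R"]
def proj(c,X):
    p=c["R"]@np.array(X)+c["t"]; return p[:2]/p[2]*f(c)+[c["cx"],c["cy"]]
E
python3 - <<'E'
from h import *
ims=[]
for n in("top","side"):
    c=camera(n); cv2.imwrite(f"pics/{n}0.png",c["img"][:,:,::-1])
    for q in("cue_return","cue_pad","cue_gate","cue_ball_center","chalk_1","joint_cap","spot_disc","tip_tool"):
        print(n,q,[(np.round(b["position"],3).tolist(),round(b["conf"],2)) for b in boxes_of(q,c)])
o=manip.get_obs();print(o["position"],o["ee_rot"],o["clock"],o["grip_width"])
E
```

```text
top cue_return [([0.514, 0.238, 0.011], 0.82)]
top cue_pad [([0.485, 0.265, 0.144], 0.87), ([0.544, 0.142, 0.094], 0.27)]
top cue_gate [([0.485, 0.269, 0.143], 0.56)]
top cue_ball_center [([0.541, 0.14, 0.09], 0.92)]
top chalk_1 [([0.596, -0.213, 0.031], 0.55), ([0.574, 0.37, 0.033], 0.46), ([0.516, -0.354, 0.089], 0.35)]
top joint_cap [([0.408, -0.155, 0.045], 0.46), ([0.541, 0.143, 0.092], 0.34)]
top spot_disc [([0.401, 0.328, 0.019], 0.54)]
top tip_tool [([0.607, 0.292, 0.046], 0.61)]
side cue_return [([0.511, 0.268, 0.009], 0.8), ([0.481, 0.296, 0.15], 0.65)]
side cue_pad [([0.477, 0.298, 0.148], 0.94)]
side cue_gate [([0.483, 0.293, 0.153], 0.65)]
side cue_ball_center [([0.536, 0.16, 0.087], 0.65), ([0.603, 0.306, 0.042], 0.19)]
side chalk_1 [([0.574, 0.38, 0.025], 0.64), ([0.509, 0.273, 0.007], 0.54), ([0.48, 0.294, 0.152], 0.5), ([0.565, -0.337, 0.096], 0.32)]
side joint_cap [([0.573, 0.378, 0.027], 0.68), ([0.401, -0.144, 0.033], 0.56)]
side spot_disc [([0.405, 0.33, 0.018], 0.83)]
side tip_tool [([0.606, 0.306, 0.043], 0.51), ([0.592, -0.207, 0.03], 0.51), ([0.502, -0.243, 0.011], 0.22)]
[0.18992999 0.59546634 0.2533456 ] [ 1.53778360e-01  9.88105366e-01  5.19589760e-05 -5.13193613e-07] 0.9 0.9990753434494669
```

View pics/top0.png

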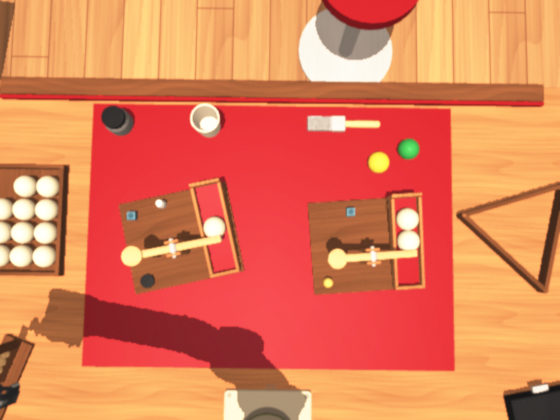

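View pics/side0.png

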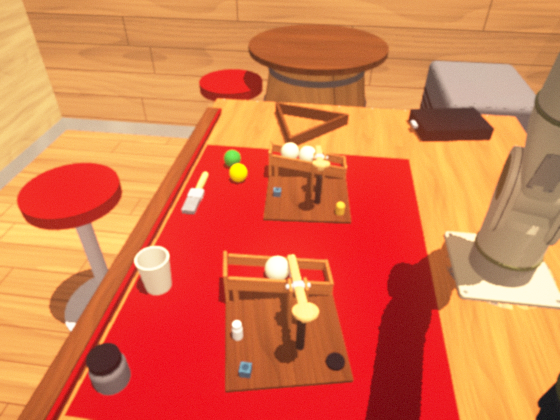

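The top view shows the one-ball stand on the left: pad at (131,256), pivot at (173,248), gate end at (218,239) and ball at (214,228). The two-ball stand is on the right, with yellow and green balls at (378,162) and (409,149). The side view agrees. Next I'll measure the pad and the yaw.

Run:
```python
from h import *
from scipy.spatial.transform import Rotation as Rn
o=manip.get_obs(); R=Rn.from_quat(o["ee_rot"]).as_matrix(); p=np.array(o["position"])
c=camera("top"); P=cloud(c)
for uv in [(131,256),(160,250),(190,245),(214,228)]:
    print(uv,np.round(P[uv[1],uv[0]],3))
m=np.zeros((420,560),bool);m[240:272,112:226]=1
m&=(P[...,2]>.115)&(P[...,2]<.2)
Q=P[m]; ctr=Q.mean(0); w,V=np.linalg.eigh(np.cov(Q[:,:2].T)); d=V[:,1]*np.sign(V[1,1]); s=(Q[:,:2]-ctr[:2])@d
print("n",len(Q),"dir",d,"yaw",np.degrees(np.arctan2(-d[0],d[1])),"far end",ctr[:2]+d*s.max(),"z",Q[:,2].min(),Q[:,2].max())
k=Q[s>s.max()-.046]; print("pad mean",k.mean(0),(k.min(0)+k.max(0))/2, k.max(0)-k.min(0))
print(np.round(R,3), "ymid in tool", R.T@((k.min(0)+k.max(0))/2-p))
c=camera("side"); P=cloud(c); print("side",np.round(P[312,306],3))
```

```text
(131, 256) [0.465 0.334 0.168]
(160, 250) [0.481 0.271 0.138]
(190, 245) [0.494 0.2   0.123]
(214, 228) [0.539 0.144 0.098]
n 853 dir [-0.21987235  0.97552865] yaw 12.70153585437915 far end [0.4615096  0.35547893] z 0.1153668742446126 0.18074103057132412
pad mean [0.46667896 0.33265486 0.16896422] [0.46642091 0.33298422 0.16337045] [0.04572621 0.04543639 0.03474116]
[[-0.953  0.304  0.   ]
 [ 0.304  0.953  0.   ]
 [ 0.     0.    -1.   ]] ymid in tool [-0.34318356 -0.16605194  0.0899523 ]
side [0.466 0.337 0.173]
```

Emit:
carry_out(
  deltas=[
    [-0.33,-0.16,0,0,-1],
    [-0.66,-0.32,0,0,-1],
    [-1,-0.5,0,0,-1],
    [-1,-0.5,0,0,-1],
  ],
)

```text
clock: 1.5
position: [0.3145, 0.4748, 0.2538]
ee_rot: [0.158, 0.987, -0.0, 0.001]
ft_force: [-0.4, 0.1, 0.5]
grip_width: 0.142
grasp_force: 0.0
```

Emit:
carry_out(
  deltas=[
    [-0.33,-0.16,0,0,-1],
    [-0.66,-0.32,0,0,-1],
    [-1,-0.5,0,0,-1],
    [-1,-0.5,0,0,-1],
  ],
)

```text
clock: 2.0
position: [0.4335, 0.3578, 0.2535]
ee_rot: [0.157, 0.988, -0.0, 0.001]
ft_force: [0.4, 0.7, 0.6]
grip_width: -0.002
grasp_force: 0.0
```

Emit:
carry_out(
  deltas=[
    [-0.15,-0.05,0,0,-1],
    [-0.29,-0.1,0,0,-1],
    [-0.29,-0.1,0.1,0,-1],
    [-0.29,-0.1,0.2,0,-1],
    [-0.29,-0.1,0.2,0,-1],
  ],
)

```text
clock: 2.62
position: [0.4653, 0.3345, 0.2213]
ee_rot: [0.153, 0.988, -0.001, -0.001]
ft_force: [0.6, -0.7, -0.5]
grip_width: -0.001
grasp_force: 0.0
```

Run:
```python
from h import *
o=manip.get_obs();print(o["position"],o["ee_rot"],o["clock"],o["grip_width"],o["ft_force"])
a=camera("side");b=camera("top")
x=cv2.resize(a["img"][200:400,190:390],(400,400));y=cv2.resize(b["img"][170:300,90:260],(400,306))
y=np.pad(y,((0,94),(0,0),(0,0)));cv2.imwrite("pics/c1.png",np.hstack([x,y])[:,:,::-1])
```

```text
[0.46525663 0.33446481 0.22129255] [ 0.15281292  0.98825374 -0.00109121 -0.00125206] 2.625 -0.0010522414761875293 [ 0.56681091 -0.68418173 -0.52845682]
```

View pics/c1.png

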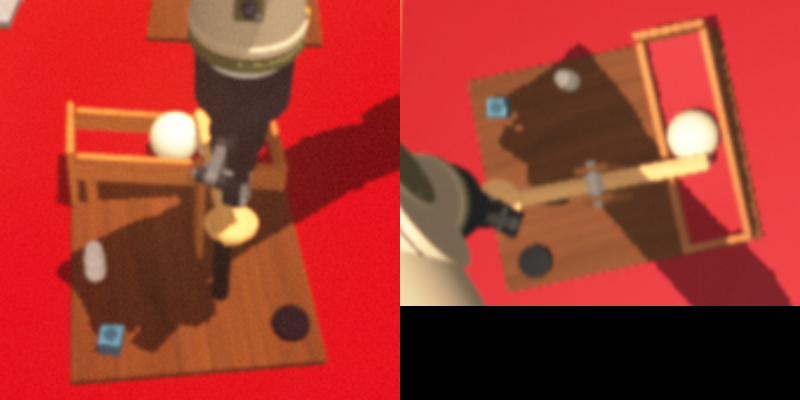

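The crop shows the closed fingertips right over the pad, with the ball still behind the gate. I'll press now.

Emit:
carry_out(
  deltas=[
    [0,0,0.1,0,-1],
    [0,0,0.2,0,-1],
    [0,0,0.28,0,-1],
    [0,0,0.36,0,-1],
    [0,0,0.44,0,-1],
    [0,0,0.5,0,-1],
    [0,0,0.52,0,-1],
    [0,0,0.52,0,-1],
  ],
)

```text
clock: 3.72
position: [0.467, 0.3342, 0.1454]
ee_rot: [0.154, 0.988, 0.0, -0.0]
ft_force: [-2.0, 3.9, 4.7]
grip_width: -0.001
grasp_force: 2.5
```

```bash
cat > look.py <<'E'
import sys
from h import *
a=camera("side");b=camera("top")
x=cv2.resize(a["img"][200:400,190:390],(400,400));y=cv2.resize(b["img"][170:300,90:260],(400,306))
y=np.pad(y,((0,94),(0,0),(0,0)));cv2.imwrite(f"pics/{sys.argv[1]}.png",np.hstack([x,y])[:,:,::-1])
for c in(a,b):print([(np.round(r["position"],3).tolist(),round(r["conf"],2)) for r in boxes_of("cue_ball_center",c)])
P=cloud(b);q=P[222:260,190:228].reshape(-1,3);print("max z gate end",np.percentile(q[:,2],98))
o=manip.get_obs();print(o["position"],o["clock"],o["ft_force"])
E
python3 look.py c2
```

```text
[([0.463, 0.343, 0.12], 0.2)]
[([0.456, 0.12, 0.074], 0.66)]
max z gate end 0.1573974217437647
[0.46700953 0.33414609 0.14565919] 3.925 [-0.98761311  4.07096812  3.95721188]
```

View pics/c2.png

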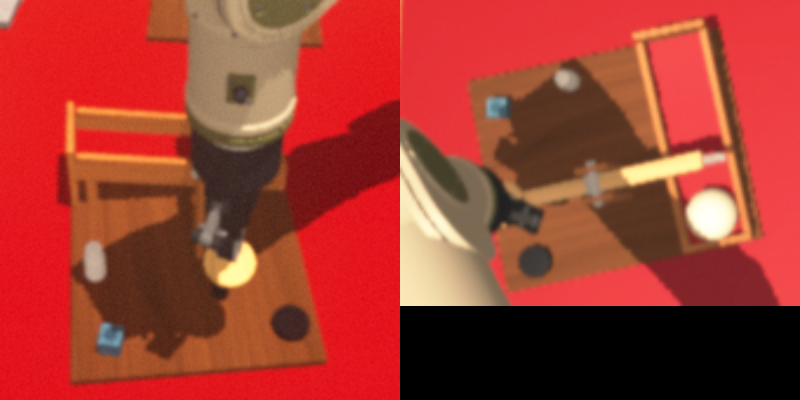

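The gate is up, and the ball has passed it and sits near the stop board (712,213 in the crop). I'll hold the pad about 1.5 s more, then let it rise gently and clear it.

Emit:
carry_out(
  deltas=[
    [0,0,0,0,-1],
    [0,0,0,0,-1],
    [0,0,0,0,-1],
    [0,0,0,0,-1],
    [0,0,0,0,-1],
    [0,0,0,0,-1],
    [0,0,0,0,-1],
    [0,0,0,0,-1],
    [0,0,0,0,-1],
    [0,0,0,0,-1],
    [0,0,0,0,-1],
    [0,0,0,0,-1],
  ],
)

```text
clock: 5.42
position: [0.4671, 0.3338, 0.1453]
ee_rot: [0.154, 0.988, 0.0, 0.0]
ft_force: [-0.5, 4.5, 5.0]
grip_width: -0.003
grasp_force: 2.5
```

```bash
python3 look.py c3
```

```text
[]
[([0.457, 0.119, 0.075], 0.83), ([0.474, -0.227, 0.145], 0.7)]
max z gate end 0.15789993829575372
[0.46706169 0.33384939 0.14530899] 5.625 [-0.84112743  4.03601455  4.1318751 ]
```

Emit:
carry_out(
  deltas=[
    [0,0,-0.06,0,-1],
    [0,0,-0.12,0,-1],
    [0,0,-0.18,0,-1],
    [0,0,-0.24,0,-1],
    [0,0,-0.3,0,-1],
    [0,0,-0.36,0,-1],
    [0,0,-0.44,0,-1],
    [0,0,-0.56,0,-1],
    [0,0,-0.7,0,-1],
    [0,0,-0.8,0,-1],
    [0,0,-0.8,0,-1],
    [0,0,-0.8,0,-1],
  ],
)

```text
clock: 7.12
position: [0.4668, 0.3337, 0.2646]
ee_rot: [0.154, 0.988, -0.0, -0.0]
ft_force: [-0.1, 0.2, 0.4]
grip_width: -0.003
grasp_force: 0.0
```

```bash
python3 look.py c4
```

```text
[([0.589, -0.344, 0.089], 0.5), ([0.442, 0.14, 0.069], 0.45)]
[([0.46, 0.122, 0.076], 0.95)]
max z gate end 0.1208346056067599
[0.46682728 0.33371676 0.2646281 ] 7.325 [ 0.081379   -0.52933036  0.11573227]
```

View pics/c4.png

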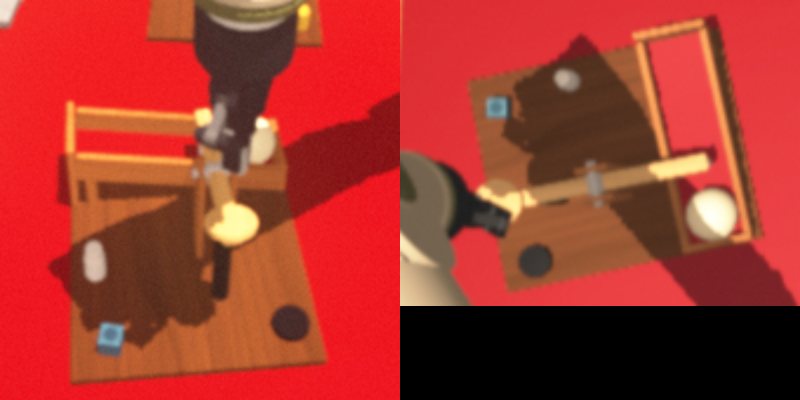

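The ball rests at the stop, the lever is back at rest with the gate shut, the arm is clear of the pad, and the loose items haven't moved.

```bash
python3 -c "
from workcell import ticket
print(ticket.hand_in())"
```

```text
the job is handed in; nothing more can be done
None
```

The one-ball stand's ball rolled to its stop, the gate is shut again with the arm clear, nothing else was touched, and the job is handed in (about 7 s on the robot's clock).

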